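Hook the ring-bending jig onto its sloping stand

ROBOT

A 6-joint arm with a two-finger parallel gripper is mounted at the origin on the work surface. World frame = base frame: x ahead of the robot, y to its left, z up, the work surface at z = 0. Lengths are in mm, angles in degrees, forces in N, time in s.
With the tool pointing down it reaches from about 300 to 1000 mm from the base axis. Payload 5.1 kg.
Tool frame: the origin (TCP) lies between the finger pads, 19 mm behind the fingertips; this is the grasp point; z points along the fingers, y is the line along which they close (so a half turn about z gives the same grasp; the last joint's range is limited). The gripper opens to 95 mm and grips with 3 to 60 N. Pads are 20 mm wide; open, the fingers measure 119 mm over their backs; the gripper's body (75 mm by 180 mm) begins 59 mm behind the grasp point.
Start: joints at [70.726, 7.093, 94.555, -0, 78.352, -4.733], TCP at [163.227, 629.16, 233.456] pointing down, gripper open.
Joint ranges: [-149.61, 149.61], [-58.7, 133.49], [1.44, 155.28], [-77.14, 257.14], [18.33, 153.61], [-166.67, 166.67]. Speed limits (degrees/s): [147.25, 147.25, 180, 180, 180, 180].

INTERFACE

Orientations are given as a 3x3 rotation matrix whose columns are the frame's x, y, z axes.
In Python, from cell import r gives the robot as it stands.
- The arm moves only by the shell command python3 -m inch 'ROWS' [FORCE]. ROWS is JSON, a list of rows, each a list of 5 numbers: the shift along the tool's x, y, z in units of 30 mm (1.0 is 30 mm), then the turn about the tool's z in units of 6 degrees (1.0 is 6 degrees), then the finger opening in mm, from 0 to 95.1. A call has exactly 5 rows; each row shifts and turns the commanded pose from where the row before left it, along the tool's axes as they then stand; what a row does not reach is not made up. A row lasts 1/12 s, in which the tool goes at most 41.7 mm and 7.16 degrees, less where a joint would pass 70% of its speed; a pose out of reach is approached as far as the arm can. A call is refused whole if a number of a shift passes 1 or a number of a turn 1, either way. A call with a gripper value outside its range is refused whole. The fingers move at their own pace and stop on an object; FORCE is the grip in N (left out, the last holds). Time passes only in rows, so rows that do not move let the fingers close, or fill a call up. It gives the time, the measured TCP pose, the force, the opening and the grip force at its end, in the units of the state.
- r.sense(): the state, without advancing time (a new reading comes with each control period).
- r.camera(name): name is "scene" or "top" or "wrist"; returns the picture (420x560x3 uint8, red, green, blue); there is no depth.
- r.camera_info(name): a dict with "fx", "fy", "cx", "cy" (pixels), "k1" (the pictures are not rectified: a ray, as slopes to the right and down, at radius r is drawn at 1 + k1 r^2 times it, then the intrinsics apply), "rvec" (rotation vector, rad) and "tvec" (3), from world to camera coordinates, as OpenCV has them. Camera axes: x right, y down, z forward; pixel columns grow to the right and rows downward; lengths in mm; the calibration is good to about 2 mm. A picture is of the moment at which its call begins: read the wrist's pose just before it. camera_info takes no time and is no camera call; for the wrist camera it gives the pose at the moment of the call.
- r.sign_off(): hands the job in; it is judged then, once.
Trained networks look in the newest picture that a camera, given by its name, has taken for a name from the list of things; names that differ only in an ending like _2 or _b are one class to them, and where a whole thing is asked for, a point or a joint stands for the part that bears it (a point fixed in the world has none). Each returns a list of dicts, best first, with "p" (0 to 1); they miss things now and then, are a little off and sometimes report something else, mostly with a low value. They report only what shows in the picture. A call takes as long as a camera call. They do not tell look-alikes from the thing itself.
- r.cut_out(camera, thing): "mask" (420x560 bool, what is visible of it) and "rect" ([left, top, width, height] in pixels, round what is visible of it).
The state is a dict: "clock": time; "qpos": joint angles; "joint_velocities": joint speeds; "tau": joint torques, N m; "tool_pos": TCP position; "orientation": TCP orientation; "force": force on the tool from outside, world axes, zero at the start; "torque": the same for the moment, N m; "gripper_width": opening from 0.0 (shut) to 1.0 (fully open); "gripper_force": force on a finger pad.
Only numpy, scipy, OpenCV 4.12 (cv2) and the standard library are available. Lean on these libraries where they do the work, as an engineer would, in place of code of your own. Each camera call takes 0.05 s, during which the arm holds its last target. There are 200 camera calls.

TASK

Pick up the steel ring-bending jig plate by its rib and mount it, rib uphill, on the sloping stand: gently press the large end of its keyhole over the stud head until the plate lies flush on the sloping face, then slide it down the slope until the stud is fully home in the narrow end. Leave it there square to the stand and let go. Feel your way rather than forcing it, and do not disturb the dish, the flat steel ring and the pale block among which you work.

Things in the scene. Friction and masses are not known exactly. Their poses are not given: they have to be found in the camera images.
- jig: Loose steel jig plate, 0.3 to 0.55 kg, lies flat on the bench, 5 mm thick; x = -55 to +75, y = -35 to +35 mm. Origin: underside, at the centre of the keyhole's large end; z out of the top. Keyhole: octagon 19 mm across flats at the origin, from which a slot 11 mm wide runs to +x, ending in a flat wall at x = 26 mm. Two round posts, 12 mm diameter, 20 mm high, at x = -36, y = +-20 mm.
- jig_grip (a point): On the jig's grip rib, a solid steel block 30 (x) x 14 (y) x 28 mm high on the plate, centred at x = 51, y = 0 (top 33 mm above the plate's underside), to be gripped across y. This point: x = 51, y = 0, 28 mm above the underside, a good TCP place (fingertips 4 mm clear of the plate). Same axes as the jig.
- jig_lock (a point): Point on the underside of the plate, on the slot's centre line 22 mm from the jig's origin towards +x: where the stud's axis stands when the plate is locked (stud shank against the slot's end wall).
- face: The stand's fixed sloping aluminium face, tilted 25 degrees, low edge towards the robot. Origin on its surface, 60 mm above the bench, in the middle of a dark cross slot. x points uphill along the face, y level along the cross slot, z straight out of it. Reaches x = -85 to +75, y = -65 to +65 mm. The jig mounts with its x, y, z along these, and slides 22 mm towards -x to lock.
- slot_mid (a point): Same point and axes as the face. A rigid headed stud stands along z out of the cross slot at x = 0, clamped somewhere in y = -9 to +9 mm, different each time and NOT reported: find it by sight or feel. Shank 8 mm diameter; head 16 mm, its underside 6.5 mm and its bevelled top 10.5 mm above the face. Never more than 40 N between jig and stand.
- stand: Fixed steel stand under the face, foot 140 x 120 mm. Origin on the bench under the face's origin; x level, to the uphill side (away from the robot, within 0.3 rad), z up.
- dish: Bystander: white ceramic dish, 80 mm diameter, 28 mm high; origin under its centre.
- firebrick: Bystander: pale block 110 x 65 x 50 mm; origin under its centre.
- collar: Bystander: flat steel ring 64 mm diameter, 6 mm high; origin under its centre.
Not all that is in view belongs to the job. Leave any green or turquoise look-alike of the jig alone.

How it is judged (in metres and radians):
On the way:
1. the plate lies flush on the face with the stud through the large end of the keyhole (z of jig in the frame of face below 0.0025 m and z of jig_grip in the frame of face below 0.0315 m and angle between the z axis of jig and the z axis of face, either way round below 0.06 rad and x of jig in the frame of face between -0.006 and 0.006 m and y of jig in the frame of face between -0.014 and 0.014 m), for 0.05 s.
At the end, for the whole second after the job is handed in: The jig lies flush on the sloping face (within 2.5 mm, tilted under 0.06 rad), rib uphill, square to it within 0.15 rad, slid down so that the stud is within 4 mm of the end position in the narrow slot; it is at rest and released (z of jig in the frame of face below 0.0025 m and z of jig_grip in the frame of face below 0.0315 m and angle between the z axis of jig and the z axis of face, either way round below 0.06 rad and x of jig_lock in the frame of face between -0.004 and 0.004 m and y of jig_lock in the frame of face between -0.014 and 0.014 m and angle between the x axis of jig and the x axis of face, either way round below 0.15 rad and x of jig_grip in the frame of face above 0 m and linear speed of jig below 0.01 m/s and angular speed of jig below 0.1 rad/s and contact force between jig and the fingers below 0.1 N); the robot touches nothing.
It fails at once if the jig plate is forced: more than 40 N between the plate and the stand (contact force between jig and stand above 40 N).
It fails at once if a bystander is pushed more than 20 mm (distance of any of dish, firebrick, collar from where it was at the start of the episode above 0.02 m).
It also fails if it takes over 61 s, if anything falls off the work surface, if the arm or the gripper's body presses on something with over 40 N, if the wrist force passes 120 N, or if a joint passes its speed limit or range.

## Working session

There is one attempt and no reset: what is moved stays moved. The work goes in short steps, Python scripts to look and compute and a shell command to move; the robot and the scene stay as the last step left them, time stands still between calls to the robot, and variables do not carry over. Pictures are saved under pics/ and viewed, at most 10 in all, crops included, and the job is handed in when it is done.

```bash
ls; mkdir -p pics; cat > h.py <<'E'
from cell import r
import numpy as np, cv2
def cam(n):
    i=r.camera_info(n); R=cv2.Rodrigues(np.array(i["rvec"],float))[0]; t=np.array(i["tvec"],float).ravel(); return i,R,t
def ray(n,uv,C=None):
    i,R,t=C or cam(n); x=(uv[0]-i["cx"])/i["fx"]; y=(uv[1]-i["cy"])/i["fy"]; u,v=x,y
    for _ in range(20):
        k=1+i["k1"]*(u*u+v*v); u,v=x/k,y/k
    return -R.T@t, R.T@np.array([u,v,1.])
def onz(n,uv,z,C=None):
    o,d=ray(n,uv,C); return o+d*(z-o[2])/d[2]
def proj(n,P,C=None):
    i,R,t=C or cam(n); p=np.atleast_2d(P)@R.T+t; u=p[:,:2]/p[:,2:]; k=1+i["k1"]*(u**2).sum(1,keepdims=True)
    return u*k*[i["fx"],i["fy"]]+[i["cx"],i["cy"]]
def save(n,im): cv2.imwrite("pics/"+n+".png",im[:,:,::-1])
E
python3 - <<'E'
from h import *
ims=[]
for n in ["top","scene"]:
    im=r.camera(n); np.save(n+".npy",im); save(n+"0",im)
    for th in ["jig","face","stand","dish","firebrick","collar"]:
        for d in r.cut_out(n,th)[:3]:
            m=d["mask"]; ys,xs=np.nonzero(m); print(n,th,round(d["p"],2),d["rect"],xs.mean().round(),ys.mean().round(), onz(n,(xs.mean(),ys.mean()),0).round())
print(r.sense())
print(r.camera_info("top"));print(r.camera_info("scene"))
E
```

```text
pics
top jig 0.87 [316.7, 156.1, 41.9, 47.7] 339.0 179.0 [ 548. -173.    0.]
top jig 0.75 [339.9, 224.8, 58.2, 47.7] 369.0 247.0 [ 373. -252.    0.]
top jig 0.16 [253.0, 204.5, 30.7, 32.2] 268.0 220.0 [435.  10.   0.]
top face 0.61 [170.5, 140.6, 57.3, 70.4] 200.0 175.0 [548. 192.  -0.]
top stand 0.88 [173.6, 140.7, 55.6, 68.7] 200.0 174.0 [549. 191.   0.]
top dish 0.95 [251.1, 204.4, 32.9, 30.8] 268.0 220.0 [436.  10.   0.]
top firebrick 0.93 [264.2, 97.1, 25.8, 46.2] 276.0 117.0 [713.  -3.   0.]
top firebrick 0.57 [320.6, 153.1, 37.8, 57.2] 340.0 180.0 [ 548. -175.    0.]
top collar 0.8 [260.3, 160.5, 24.2, 24.0] 270.0 171.0 [564.   9.   0.]
scene jig 0.96 [169.5, 213.9, 64.1, 50.6] 202.0 239.0 [ 549. -176.    0.]
scene jig 0.89 [208.3, 108.1, 44.2, 42.6] 230.0 128.0 [ 180. -299.   -0.]
scene jig 0.68 [186.4, 157.1, 48.0, 41.2] 210.0 178.0 [ 372. -252.    0.]
scene face 0.83 [315.2, 245.7, 86.0, 59.4] 359.0 275.0 [503. 176.   0.]
scene face 0.16 [168.4, 217.1, 65.1, 47.1] 202.0 239.0 [ 549. -176.    0.]
scene stand 0.77 [314.4, 244.5, 86.8, 79.6] 356.0 284.0 [527. 177.   0.]
scene 
[... 898 characters left out ...]
58902e-05, -9.99999999e-01]]), 'force': array([-0.85259627, -0.50720083, -0.1599017 ]), 'torque': array([-0.0034222 ,  0.03219646, -0.00110167]), 'gripper_force': 0.0, 'gripper_width': 0.9991708400689414}
{'fx': 525.7136572122615, 'fy': 525.7136572122615, 'cx': 281.66475537259055, 'cy': 209.75439796440781, 'k1': 0.03101028034305221, 'rvec': array([ 2.17168579, -2.10718466,  0.20146792]), 'tvec': array([ -37.82958048,  454.70773224, 1280.49757745])}
{'fx': 530.3408106281125, 'fy': 530.3408106281125, 'cx': 276.63823066899454, 'cy': 209.6550008579272, 'k1': -0.20896063709364446, 'rvec': array([ 1.43763622,  2.20275338, -0.85742846]), 'tvec': array([ 218.34428379, -258.61087971, 1459.58102597])}
```

View pics/top0.png

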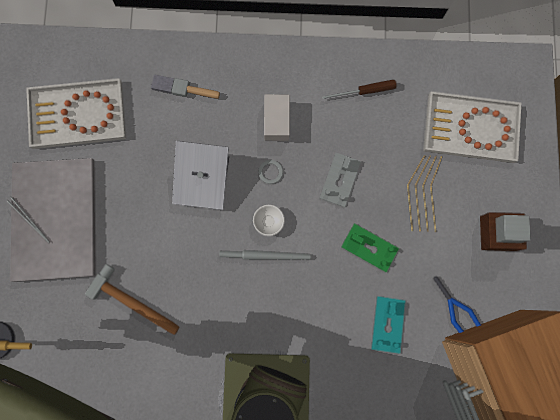

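View pics/scene0.png

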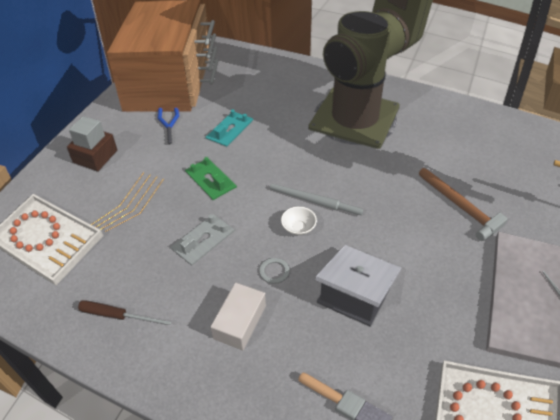

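Jig candidates in top: grey plate (340,180), green plate (369,247) and turquoise plate (388,325). The steel one is the grey plate. The stand is at (200,175), with the dish at (268,220), ring at (271,171) and block at (276,117) between the two. Next is one close crop of the jig and face.

```bash
python3 - <<'E'
from h import *
t=np.load("top.npy");s=np.load("scene.npy")
f=lambda im,x,y,w,h:cv2.resize(im[y:y+h,x:x+w],(400,300),interpolation=cv2.INTER_CUBIC)
save("crop1",np.vstack([np.hstack([f(t,300,150,80,60),f(t,160,140,80,60)]),np.hstack([f(s,160,208,80,60),f(s,310,240,100,75)])]))
E
```

```text
(no output)
```

View pics/crop1.png

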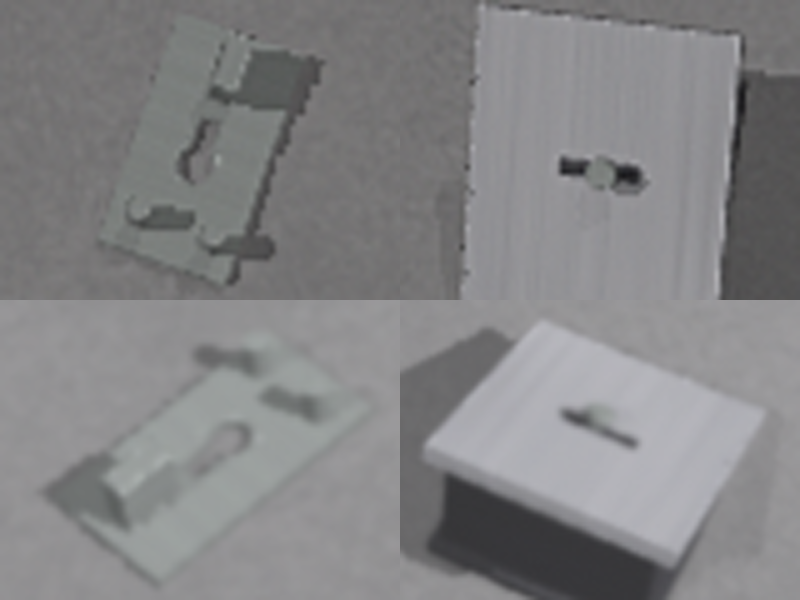

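The crop shows the grey steel plate with its rib at the far end (top pixel 347,162) and the keyhole big end at (339,182.6). The stud head is at about (200,174.4), near the middle of the cross slot.

```bash
python3 - <<'E'
from h import *
from scipy.optimize import least_squares
from scipy.spatial.transform import Rotation as Ro
T,S=cam("top"),cam("scene")
ct=lambda x,y:(300+x/5,150+y/5)
def fit(pts,x0,f):
    def res(p): return np.concatenate([(proj(None,f(p,np.array(P,float)),C)[0]-uv) for C,P,uv in pts])
    s=least_squares(res,x0,loss="soft_l1"); print(s.x.round(3),res(s.x).round(1)); return s.x
J=lambda p,P: Ro.from_euler("z",p[2],degrees=True).apply(P)+[p[0],p[1],0]
sc=lambda x,y:(160+x/5,208+(y-300)/5)
fit([(T,(75,35,5),ct(178,15)),(T,(-55,35,5),ct(100,240)),(T,(-55,-35,5),ct(232,285)),(T,(51,0,33),ct(236,60)),(T,(0,0,5),ct(195,163)),
 (S,(75,-35,5),sc(45,490)),(S,(75,35,5),sc(160,585)),(S,(-55,35,5),sc(370,405)),(S,(0,0,5),sc(235,440))],[548,-175,-20],J)
F=lambda p,P: Ro.from_euler("z",p[2],degrees=True).apply(Ro.from_euler("y",-25,degrees=True).apply(P))+[p[0],p[1],60]
cf=lambda x,y:(160+(x-400)/5,140+y/5)
sf=lambda x,y:(310+(x-400)/4,240+(y-300)/4)
p=fit([(T,(75,65,0),cf(482,8)),(T,(75,-65,0),cf(740,38)),(S,(75,65,0),sf(676,555)),(S,(75,-65,0),sf(428,455)),(S,(-85,65,0),sf(765,410)),(S,(-85,-65,0),sf(545,320))],[548,180,0],F)
g=np.linspace(-9,9,19)
for C,uv in((T,cf(600,172)),(S,sf(600,412))):
  print([round(float(np.linalg.norm(proj(None,F(p,np.array([0,y,10.5])),C)[0]-uv)),1) for y in g])
Jp=r.camera_info("wrist");print(Jp, r.sense()['tool_pos'])
E
```

```text
[ 537.89  -172.306  -17.499] [-0.2 -0.9 -0.2 -0.1 -1.  -0.3 -0.5 -0.1  0.2  0.1  1.2  0.5 -0.6 -1.5
 -0.2 -0.7 -1.5 -1.3]
[537.928 184.412  -5.549] [-1.2 -1.7 -0.2 -0.9  0.4 -0.6 -0.9 -3.4  0.7  0.3 -0.7 -0.6]
[1.9, 1.5, 1.1, 0.7, 0.3, 0.2, 0.6, 1.0, 1.4, 1.8, 2.2, 2.6, 3.0, 3.4, 3.8, 4.2, 4.6, 5.0, 5.4]
[2.9, 2.4, 1.9, 1.5, 1.0, 0.7, 0.6, 0.9, 1.3, 1.8, 2.3, 2.8, 3.3, 3.8, 4.3, 4.8, 5.3, 5.8, 6.3]
{'fx': 311.8212487595787, 'fy': 311.8212487595787, 'cx': 282.08748882103674, 'cy': 212.95774333094673, 'k1': -0.059530812667371175, 'rvec': array([-2.29115499, -1.77347175, -0.26252561]), 'tvec': array([-649.39517863,  -32.51668153,  391.16699608])} [163.22102841 629.15794373 233.49762009]
```

```bash
python3 -m inch '[[-0.77,-0.91,0,0,70],[-0.77,-0.91,0,0,70],[-0.77,-0.91,0,0,70],[-0.77,-0.91,0,0,70],[-0.77,-0.91,0,0,70]]'
python3 -m inch '[[-0.77,-0.91,0,0,70],[-0.77,-0.91,0,0,70],[-0.77,-0.91,0,0,70],[-0.77,-0.91,0,0,70],[-0.77,-0.91,0,0,70]]'
python3 -m inch '[[-0.77,-0.91,0,0,70],[-0.77,-0.91,0,0,70],[-0.77,-0.91,0,0,70],[-0.77,-0.91,0,0,70],[-0.77,-0.91,0,0,70]]'
python3 -m inch '[[-0.77,-0.91,0,0,70],[-0.77,-0.91,0,0,70],[-0.77,-0.91,0,0,70],[-0.77,-0.91,0,0,70],[-0.77,-0.91,0,0,70]]'
python3 -m inch '[[-0.77,-0.91,0,0,70],[-0.77,-0.91,0,0,70],[-0.77,-0.91,0,0,70],[-0.77,-0.91,0,0,70],[-0.77,-0.91,0,0,70]]'
python3 -m inch '[[0,0,0,0.5,70],[0,0,0,0,70],[0,0,0,0,70],[0,0,0,0,70],[0,0,0,0,70]]'
python3 - <<'E'
from h import *
C=cam("wrist"); im=r.camera("wrist"); np.save("w1.npy",im); save("w1",im); 
import pickle; pickle.dump(C,open("w1.pkl","wb")); print(-C[1].T@C[2], r.sense()["tool_pos"],r.sense()["orientation"].round(4),r.sense()["force"])
for d in r.cut_out("wrist","jig")[:2]: print(d["p"],d["rect"])
E
```

```text
clock: 1.12
tool_pos: [241.1, 466.6, 233.4]
orientation: [[-0.968, 0.25, 0.0], [0.25, 0.968, 0.0], [-0.0, 0.0, -1.0]]
force: [0.3, -0.6, 0.6]
gripper_width: 0.751
gripper_force: 0.0
clock: 1.53
tool_pos: [318.6, 305.4, 233.7]
orientation: [[-0.968, 0.251, 0.001], [0.251, 0.968, 0.001], [-0.001, 0.001, -1.0]]
force: [0.2, -0.2, 0.4]
gripper_width: 0.734
gripper_force: 0.0
clock: 1.95
tool_pos: [396.2, 144.1, 233.9]
orientation: [[-0.968, 0.251, 0.001], [0.251, 0.968, 0.0], [-0.001, 0.001, -1.0]]
force: [0.1, -1.0, 0.2]
gripper_width: 0.738
gripper_force: 0.0
clock: 2.37
tool_pos: [473.8, -17.2, 233.8]
orientation: [[-0.968, 0.252, 0.001], [0.252, 0.968, 0.0], [-0.001, 0.0, -1.0]]
force: [0.5, 0.8, 0.6]
gripper_width: 0.741
gripper_force: 0.0
clock: 2.78
tool_pos: [551.4, -178.3, 233.6]
orientation: [[-0.968, 0.251, 0.0], [0.251, 0.968, -0.0], [-0.0, 0.0, -1.0]]
force: [-0.3, 0.3, -0.6]
gripper_width: 0.736
gripper_force: 0.0
clock: 3.2
tool_pos: [550.6, -175.6, 233.6]
orientation: [[-0.954, 0.3, 0.0], [0.3, 0.954, -0.0], [-0.0, 0.0, -1.0]]
force: [-0.4, 0.0, 0.1]
gripper_width: 0.738
gripper_force: 0.0
[ 471.66247994 -151.37673248  383.82277433] [ 550.68312601 -175.52493435  233.70804856] [[-9.540e-01  2.997e-01  4.000e-04]
 [ 2.997e-01  9.540e-01 -1.000e-04]
 [-4.000e-04  0.000e+00 -1.000e+00]] [-0.0461283   0.4458652  -0.52385589]
0.93 [256.3, 131.5, 58.1, 101.5]
0.92 [114.2, 20.7, 117.4, 82.0]
```

View pics/w1.png

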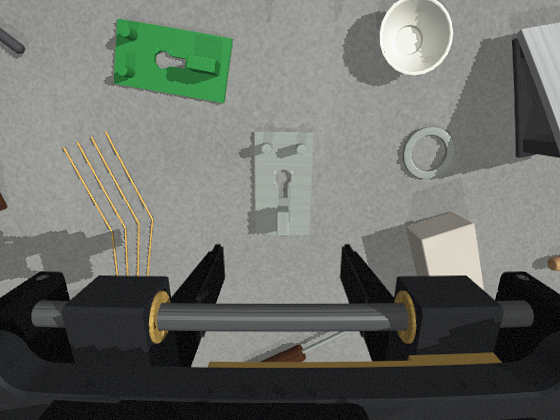

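The grey jig plate is straight ahead at (252–313, 131–236), with its rib at about (283,218). I'll refine its pose from the mask.

```bash
python3 - <<'E'
from h import *
import pickle
C=pickle.load(open("w1.pkl","rb"))
from scipy.optimize import minimize
from scipy.spatial.transform import Rotation as Ro
m=r.cut_out("wrist","jig")[0]["mask"].astype(np.uint8)
def boxes():
    b=[(-55,75,-35,35,0,5),(36,66,-7,7,5,33)]
    out=[np.array([[x,y,z] for x in b_[:2] for y in b_[2:4] for z in b_[4:]],float) for b_ in b]
    a=np.linspace(0,6.283,16)
    for s in(-20,20): out.append(np.array([[-36+6*np.cos(t),s+6*np.sin(t),z] for t in a for z in(5,25)]))
    return out
B=boxes()
def ren(p):
    R=np.zeros((1680,2240),np.uint8)
    for b in B:
        q=proj(None,Ro.from_euler("z",p[2],degrees=True).apply(b)+[p[0],p[1],0],C)*4+1.5
        cv2.fillConvexPoly(R,cv2.convexHull(q.astype(np.float32)).round().astype(np.int32),1)
    return cv2.resize(R*1.0,(560,420),interpolation=cv2.INTER_AREA)
f=lambda p:-np.minimum(ren(p),m).sum()/np.maximum(ren(p),m).sum()
s=minimize(f,[538,-172,-17.5],method="Nelder-Mead",options=dict(initial_simplex=[[538,-172,-17.5],[546,-172,-17.5],[538,-166,-17.5],[538,-172,-13]]))
print(s.x,s.fun); p=s.x
R=Ro.from_euler("z",p[2],degrees=True).as_matrix(); g=R@[51,0,28]+[p[0],p[1],0]; st=r.sense()
d=g-st["tool_pos"]; print("grip",g,"tool d units",st["orientation"].T@d/30, "tool y ang",np.degrees(np.arctan2(st["orientation"][1,1],st["orientation"][0,1]))-90)
im=np.load("w1.npy")
for b in B:
    q=proj(None,Ro.from_euler("z",p[2],degrees=True).apply(b)+[p[0],p[1],0],C); h=cv2.convexHull(q.astype(np.float32))
    cv2.polylines(im,[(h*8).round().astype(np.int32)],True,(255,0,0),1,cv2.LINE_AA,3)
save("w1o",cv2.resize(im[110:250,230:340],(550,600)))
E
```

```text
[ 537.33415463 -170.35833644  -18.26655485] -0.932053931083422
grip [ 585.76419333 -186.34368445   28.        ] tool d units [-1.21567006  0.01191738  6.8590968 ] tool y ang -17.46173875837303
```

View pics/w1o.png

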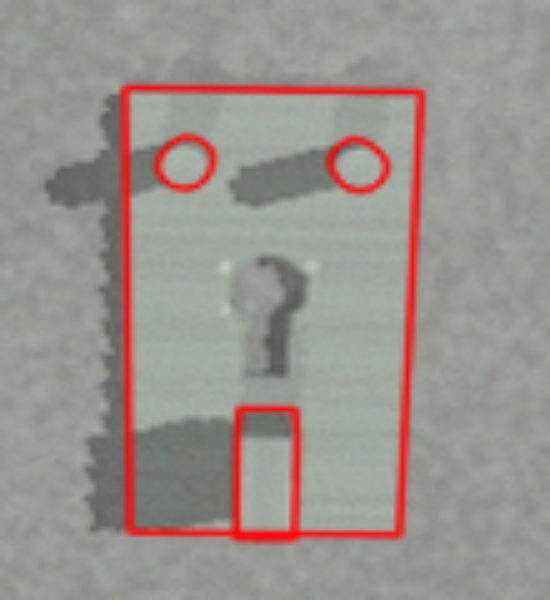

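```bash
python3 -m inch '[[-0.4,0,0.7,0.13,60],[-0.4,0,0.7,0,60],[-0.42,0.01,0.7,0,60],[0,0,0.7,0,60],[0,0,0.7,0,60]]'
python3 -m inch '[[0,0,0.7,0,50],[0,0,0.7,0,50],[0,0,0.7,0,50],[0,0,0.7,0,50],[0,0,0.56,0,50]]'
python3 -m inch '[[0,0,0,0,50],[0,0,0,0,0],[0,0,0,0,0],[0,0,0,0,0],[0,0,0,0,0]]' 10
python3 -m inch '[[0,0,0,0,0],[0,0,0,0,0],[0,0,0,0,0],[0,0,0,0,0],[0,0,0,0,0]]' 10
```

```text
clock: 3.77
tool_pos: [586.3, -187.2, 127.7]
orientation: [[-0.95, 0.313, 0.001], [0.313, 0.95, -0.0], [-0.001, -0.0, -1.0]]
force: [0.2, 1.1, 0.2]
gripper_width: 0.629
gripper_force: 0.0
clock: 4.18
tool_pos: [585.1, -186.8, 26.1]
orientation: [[-0.95, 0.313, -0.001], [0.313, 0.95, 0.0], [0.001, 0.0, -1.0]]
force: [0.1, -0.4, 0.3]
gripper_width: 0.527
gripper_force: 0.0
clock: 4.6
tool_pos: [586.1, -187.5, 28.3]
orientation: [[-0.949, 0.314, 0.001], [0.314, 0.949, -0.0], [-0.001, -0.0, -1.0]]
force: [0.0, -0.6, 0.1]
gripper_width: 0.301
gripper_force: 0.0
clock: 5.02
tool_pos: [586.0, -187.4, 28.0]
orientation: [[-0.949, 0.314, 0.0], [0.314, 0.949, 0.0], [-0.0, 0.0, -1.0]]
force: [-0.4, 2.8, 2.1]
gripper_width: 0.143
gripper_force: 10.0
```

```bash
python3 -m inch '[[0.04,0,-0.15,0,0],[0.05,0,-0.15,0,0],[0.06,0,-0.15,0,0],[0.065,0,-0.15,0,0],[0.07,0,-0.145,0,0]]' 10
python3 -m inch '[[0.075,0,-0.14,0,0],[0.085,0,-0.135,0,0],[0.09,0,-0.135,0,0],[0.095,0,-0.13,0,0],[0.1,0,-0.125,0,0]]' 10
python3 -m inch '[[0,0,0,0,0],[0,0,0,0,0],[0,0,0,0,0],[0,0,0,0,0],[0,0,0,0,0]]' 60
python3 - <<'E'
from h import *
im=r.camera("wrist"); np.save("w2.npy",im); a=im[100:260,200:360]
b=r.camera("scene")[200:280,150:250]
save("w2",np.hstack([cv2.resize(a,(400,400)),cv2.resize(b,(400,400))]))
print(r.sense()["force"])
E
```

```text
clock: 5.43
tool_pos: [577.2, -184.8, 50.3]
orientation: [[-0.949, 0.314, -0.0], [0.314, 0.949, 0.0], [0.0, -0.0, -1.0]]
force: [-0.6, 0.2, -2.2]
gripper_width: 0.145
gripper_force: 10.0
clock: 5.85
tool_pos: [564.7, -180.6, 70.4]
orientation: [[-0.949, 0.314, 0.0], [0.314, 0.949, -0.0], [-0.0, -0.0, -1.0]]
force: [-0.0, -0.3, -3.2]
gripper_width: 0.149
gripper_force: 10.0
clock: 6.27
tool_pos: [564.9, -180.6, 69.7]
orientation: [[-0.949, 0.314, -0.0], [0.314, 0.949, 0.0], [0.0, 0.0, -1.0]]
force: [-0.4, 0.4, -2.7]
gripper_width: 0.146
gripper_force: 60.0
[-0.49270527 -0.10219656 -4.20798244]
```

View pics/w2.png

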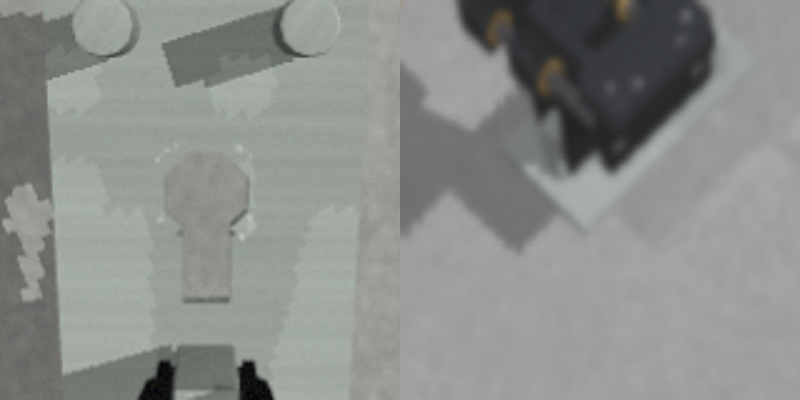

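The plate swung to roughly 25° with its low end on the bench, and it's now clamped at 60 N. The keyhole shows clearly at crop (205,190). Next: lift, turn to the face yaw and move over the stand.

```bash
python3 -m inch '[[0,0,-0.3,0,0],[0,0,-0.7,0,0],[0,0,-0.8,0,0],[0,0,-0.8,0,0],[0,0,-0.8,0,0]]' 60
python3 -m inch '[[0,0,0,-0.7,0],[0,0,0,-0.7,0],[0,0,0,-0.7,0],[0,0,0,0,0],[0,0,0,0,0]]' 60
python3 -m inch '[[0,0.5,0,0,0],[0,1,0,0,0],[0,1,0,0,0],[0,1,0,0,0],[0,1,0,0,0]]' 60
python3 -m inch '[[0,1,0,0,0],[0,1,0,0,0],[0,1,0,0,0],[0,1,0,0,0],[0,1,0,0,0]]' 60
python3 -m inch '[[0.2,1,0,0,0],[0.2,1,0,0,0],[0.2,0.5,0,0,0],[0.2,0,0,0,0],[0.2,0,0,0,0]]' 60
python3 - <<'E'
from h import *
import pickle
C=cam("wrist");im=r.camera("wrist"); np.save("w3.npy",im); save("w3",im)
s=r.sense(); pickle.dump((C,s["tool_pos"],s["orientation"]),open("w3.pkl","wb"))
for th in("face","stand"):
  for d in r.cut_out("wrist",th)[:2]: print(th,d["p"],d["rect"])
print(s["force"],s["orientation"].round(3))
E
```

```text
clock: 6.78
tool_pos: [564.9, -180.6, 173.6]
orientation: [[-0.949, 0.314, 0.0], [0.314, 0.949, -0.0], [-0.0, -0.0, -1.0]]
force: [0.4, -0.0, -2.7]
gripper_width: 0.146
gripper_force: 60.0
clock: 7.2
tool_pos: [565.0, -180.6, 172.4]
orientation: [[-0.995, 0.102, 0.0], [0.102, 0.995, -0.0], [-0.0, -0.0, -1.0]]
force: [0.4, -0.2, -3.0]
gripper_width: 0.148
gripper_force: 60.0
clock: 7.62
tool_pos: [578.2, -44.3, 172.0]
orientation: [[-0.995, 0.101, -0.0], [0.101, 0.995, 0.0], [0.0, 0.0, -1.0]]
force: [0.3, -0.3, -2.9]
gripper_width: 0.144
gripper_force: 60.0
clock: 8.03
tool_pos: [592.9, 105.3, 172.0]
orientation: [[-0.995, 0.101, -0.0], [0.101, 0.995, 0.0], [0.0, 0.0, -1.0]]
force: [0.9, 0.1, -3.5]
gripper_width: 0.143
gripper_force: 60.0
clock: 8.45
tool_pos: [570.1, 181.7, 171.8]
orientation: [[-0.995, 0.098, -0.001], [0.098, 0.995, -0.0], [0.001, -0.0, -1.0]]
force: [-0.3, -0.2, -2.6]
gripper_width: 0.144
gripper_force: 60.0
face 0.59 [205.6, 86.4, 154.0, 182.5]
stand 0.88 [203.7, 89.6, 158.2, 179.3]
[-1.378049    0.71457282 -3.39270061] [[-0.995  0.099 -0.002]
 [ 0.099  0.995 -0.001]
 [ 0.002 -0.001 -1.   ]]
```

View pics/w3.png

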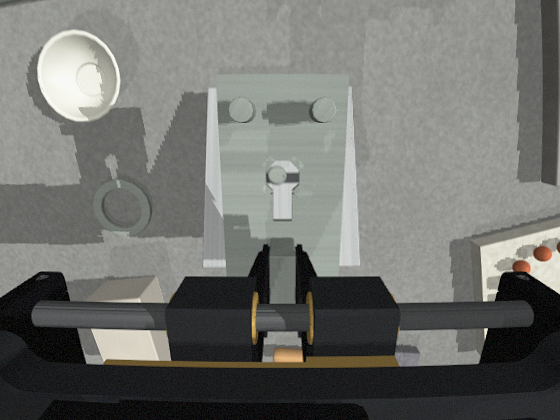

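The plate is parallel over the face. The stud head shows through the keyhole at about (278,175), slightly left of the keyhole centre line (283). One crop for exact pixels.

```bash
python3 - <<'E'
from h import *
im=np.load("w3.npy")
a=cv2.resize(im[150:230,250:320],(420,480),interpolation=cv2.INTER_CUBIC)
b=cv2.resize(im[66:126,206:226+0],(120,360),interpolation=cv2.INTER_CUBIC)
b=cv2.resize(im[66:126,206:256],(300,360),interpolation=cv2.INTER_CUBIC)
c=np.zeros((480,300,3),np.uint8); c[:360]=b
save("w3c",np.hstack([a,c]))
from scipy.ndimage import sobel
g=im.mean(2)
for row in(140,150,230,240):print(row,[(x,int(g[row,x+1]-g[row,x-1])) for x in list(range(200,236))+list(range(335,368)) if abs(g[row,x+1]-g[row,x-1])>22])
for col in(260,300,320):print(col,[(y,int(g[y+1,col]-g[y-1,col])) for y in range(66,100) if abs(g[y+1,col]-g[y-1,col])>15])
E
```

```text
140 [(205, 50), (206, 98), (207, 39), (218, -43), (219, -46), (345, 37), (346, 33), (353, -43), (354, -56)]
150 [(205, 78), (206, 93), (219, -30), (344, 27), (345, 50), (354, -55), (355, -64)]
230 [(203, 48), (204, 42), (223, -32), (224, -28), (340, 27), (341, 34), (357, -26), (358, -52), (359, -27)]
240 [(202, -23), (204, 23), (224, -29), (340, 40), (358, -31), (359, -56)]
260 [(73, 16)]
300 []
320 [(73, 16), (97, -20), (98, 18), (99, 22)]
```

View pics/w3c.png

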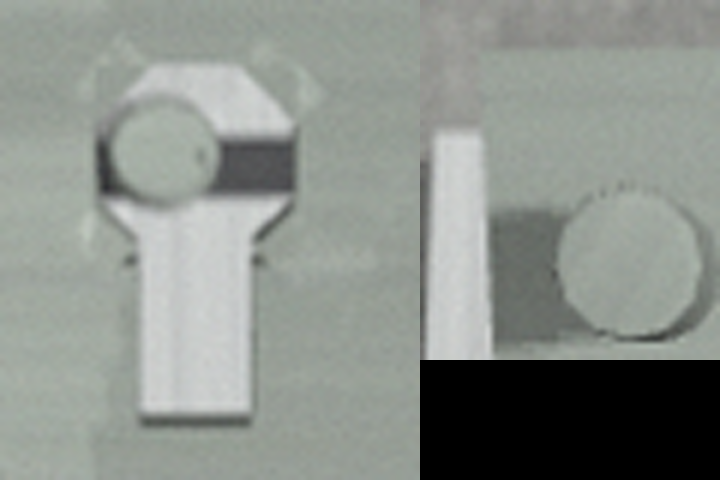

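```bash
cat > fit3.py <<'E'
from h import *
import pickle
from scipy.optimize import least_squares
from scipy.spatial.transform import Rotation as Ro
C,tp,to=pickle.load(open("w3.pkl","rb"))
k=lambda x,y:(x/6-.42+250,y/6-.42+150)
Z5=5
pts=[((0,9.5,5),k(98,None or 170),'u'),((0,-9.5,5),k(295,170),'u'),((26,0,5),k(195,425),'uv'),((25,5.5,5),k(139,410),'u'),((25,-5.5,5),k(253,410),'u'),
((-36,20,25),(241,110.2),'uv'),((-36,-20,25),(323,110.2),'uv'),((-55,35,5),(216.5,73.7),'uv'),((-55,0,5),(None,73.5),'v')]
lines=[(35,140,218.5),(35,230,223.5),(35,240,224),(-35,140,345.5),(-35,150,344.6),(-35,230,340.5),(-35,240,340)]
def pose(p):
    th,ox,oz,oy,yaw=p
    # jig frame when th=0: x=-toolx, y=tooly?, z up
    A=np.column_stack([-to[:,0],to[:,1],-to[:,2]]); s=np.sign(np.linalg.det(A)); 
    A=A@Ro.from_euler("z",yaw,degrees=True).as_matrix()@Ro.from_euler("y",-th,degrees=True).as_matrix()
    return A, tp+to@np.array([ox,oy,oz])-A@[51,0,28]
def res(p):
    A,o=pose(p); P=lambda q:proj(None,A@np.array(q,float)+o,C)[0]; e=[]
    for q,uv,m in pts:
        # y sign: jig +y = world +y side
        d=P((q[0],ys*q[1],q[2]))
        if 'u' in m:e.append(d[0]-uv[0])
        if 'v' in m:e.append(d[1]-uv[1])
    for y,row,u in lines:
        xs=np.linspace(-55,75,40); q=np.array([P((x,ys*y,5)) for x in xs]); e.append(np.interp(row,q[:,1],q[:,0])-u)
    return np.array(e+[p[4]/2,p[3]/2])
A,o=pose([25,0,0,0,0]); ys=1 if proj(None,A@[0,9.5,5]+o,C)[0][0]<proj(None,A@[0,-9.5,5]+o,C)[0][0] else -1
s=least_squares(res,[20,0,0,0,0],loss="soft_l1")
if __name__=="__main__":
    print("ys",ys,np.linalg.det(A)); print("th,ox,oz,oy,yaw",s.x.round(2),res(s.x).round(1))
    A,o=pose(s.x); print("jig origin",o.round(1),"xdir",A[:,0].round(3))
    F=lambda p,P: Ro.from_euler("z",p[2],degrees=True).apply(Ro.from_euler("y",-25,degrees=True).apply(P))+[p[0],p[1],60]
    def rf(p):
        e=[]
        for y,row,u in((-1*65,140,206),(-65,150,205.6),(-65,230,203.5),(65,140,353.6),(65,150,354.5),(65,230,357.8),(65,240,358.6)):
            q=proj(None,F(p,np.column_stack([np.linspace(-85,75,50),np.full(50,y*1.0),np.zeros(50)])),C); e.append(np.interp(row,q[:,1],q[:,0])-u)
        e+=list(proj(None,F(p,np.array([[0,p[3],10.5]])),C)[0]-k(164,153)); e.append(proj(None,F(p,np.array([[0,p[3]+9.,0]])),C)[0][1]-k(0,165)[1])
        return np.array(e)
    f=least_squares(rf,[538,184,-5.5,-3]); print("face",f.x.round(2),rf(f.x).round(1))
    print("tp",tp)
E
python3 fit3.py
```

```text
ys -1 0.9999999999999999
th,ox,oz,oy,yaw [ 0.45 -0.96  2.25  0.22 -0.05] [-0.4  0.1 -0.   0.   0.  -0.4 -0.4 -0.3  1.1 -0.1 -0.5  0.3  0.2  0.5
  0.2  0.3 -0.1  0.3 -0.2 -0.3 -0.   0.1]
jig origin [519.6 186.2 141. ] xdir [ 0.995 -0.1    0.006]
face [535.66 182.78  -5.13  -2.42] [-0.8 -0.8 -1.1  0.9  0.5  0.8  0.4  0.  -0.3  0.9]
tp [569.15538341 181.03768505 171.5823249 ]
```

The fit shows the plate is still horizontal (0.45°): the 10 N grip held and it never swung. The wrist view puts the stud at about y = -2.4 in the face frame. I'll tilt the plate by touching its uphill end lightly on the face's upper edge and letting it pivot in a soft grip.

```bash
python3 -m inch '[[-0.145,-0.11,0,0,0],[0,0,0.5,0,0],[0,0,0.5,0,0],[0,0,0.3,0,0],[0,0,0.2,0,0]]' 60
python3 -m inch '[[0,0,0,0,0],[0,0,0,0,0],[0,0,0,0,0],[0,0,0.03,0,0],[0,0,0.03,0,0]]' 10
python3 -m inch '[[0,0,0.03,0,0],[0,0,0.03,0,0],[0,0,0.03,0,0],[0,0,0,0,0],[0,0,0,0,0]]' 10
python3 -m inch '[[0.01,0,0.02,0,0],[0.01,0,0.02,0,0],[0.01,0,0.02,0,0],[0,0,0,0,0],[0,0,0,0,0]]' 10
```

```text
clock: 9.02
tool_pos: [574.7, 175.6, 125.4]
orientation: [[-0.995, 0.101, -0.002], [0.101, 0.995, -0.001], [0.002, -0.001, -1.0]]
force: [0.1, 0.4, -3.3]
gripper_width: 0.142
gripper_force: 60.0
clock: 9.43
tool_pos: [575.6, 177.0, 126.2]
orientation: [[-0.995, 0.1, 0.002], [0.1, 0.995, 0.0], [-0.002, 0.001, -1.0]]
force: [-0.5, 1.1, -2.9]
gripper_width: 0.145
gripper_force: 10.0
clock: 9.85
tool_pos: [574.9, 176.8, 122.4]
orientation: [[-0.995, 0.1, -0.0], [0.1, 0.995, -0.0], [0.0, -0.0, -1.0]]
force: [-0.2, -0.1, -2.6]
gripper_width: 0.145
gripper_force: 10.0
clock: 10.27
tool_pos: [574.0, 176.9, 120.6]
orientation: [[-0.995, 0.1, -0.0], [0.1, 0.995, -0.0], [0.0, -0.0, -1.0]]
force: [-0.2, -0.1, -2.6]
gripper_width: 0.148
gripper_force: 10.0
```

```bash
python3 -m inch '[[0.01,0,0.03,0,0],[0.01,0,0.03,0,0],[0.01,0,0.03,0,0],[0,0,0,0,0],[0,0,0,0,0]]' 10
python3 -m inch '[[0.01,0,0.03,0,0],[0.01,0,0.03,0,0],[0.01,0,0.03,0,0],[0,0,0,0,0],[0,0,0,0,0]]' 10
python3 - <<'E'
from h import *
s=r.sense();print(s["tool_pos"],s["force"],s["torque"])
E
```

```text
clock: 10.68
tool_pos: [573.1, 177.0, 117.8]
orientation: [[-0.995, 0.1, -0.0], [0.1, 0.995, -0.0], [0.0, -0.0, -1.0]]
force: [-0.7, -0.5, -2.9]
gripper_width: 0.147
gripper_force: 10.0
clock: 11.1
tool_pos: [572.2, 177.1, 115.2]
orientation: [[-0.995, 0.1, -0.0], [0.1, 0.995, 0.0], [0.0, -0.0, -1.0]]
force: [-0.8, 0.3, -2.3]
gripper_width: 0.144
gripper_force: 10.0
[572.20078687 177.11206384 115.17053416] [-0.76125777  0.27762894 -2.26806032] [-0.02428409 -0.05264247  0.01206058]
```

```bash
cat > tilt.py <<'E'
from h import *
import sys
from scipy.optimize import minimize
from scipy.spatial.transform import Rotation as Ro
def boxes():
    out=[np.array([[x,y,z] for x in(-55,75) for y in(-35,35) for z in(0,5)],float)]
    a=np.linspace(0,6.283,16)
    for s in(-20,20): out.append(np.array([[-36+6*np.cos(t),s+6*np.sin(t),z] for t in a for z in(5,25)]))
    return out
B=boxes(); a8=np.radians(22.5+45*np.arange(8)); ro=9.5/np.cos(np.radians(22.5))
hole=[np.array([[ro*np.cos(t),ro*np.sin(t),z] for t in a8]) for z in(0,5)]; slot=[np.array([[0,5.5,z],[26,5.5,z],[26,-5.5,z],[0,-5.5,z]],float) for z in(0,5)]
def pose(p,tp,to):
    A=np.column_stack([-to[:,0],to[:,1],-to[:,2]])@Ro.from_euler("y",-p[0],degrees=True).as_matrix()
    return A, tp+to@np.array([p[1],p[3] if len(p)>3 else 0.2,p[2]])-A@[51,0,28]
def ren(p,C,tp,to):
    A,o=pose(p,tp,to)
    q4=lambda b:(proj(None,b@A.T+o,C)*4+1.5).astype(np.float32)
    fill=lambda R,b,c=1:cv2.fillConvexPoly(R,cv2.convexHull(q4(b)).round().astype(np.int32),c)
    R=np.zeros((1680,2240),np.uint8)
    for b in B: fill(R,b)
    hs=[]
    for i in(0,1):
        H=np.zeros_like(R); fill(H,hole[i]); fill(H,slot[i]); hs.append(H)
    R[(hs[0]&hs[1])>0]=0
    for b in B[1:]: fill(R,b)
    return cv2.resize(R*1.0,(560,420),interpolation=cv2.INTER_AREA)[:240]
def measure(x0,name):
    C=cam("wrist"); im=r.camera("wrist"); s=r.sense(); tp,to=s["tool_pos"],s["orientation"]
    m=r.cut_out("wrist","jig")[0]["mask"][:240].astype(float)
    np.save(name+".npy",im)
    f=lambda p:-np.minimum(ren(p,C,tp,to),m).sum()/np.maximum(ren(p,C,tp,to),m).sum()
    X=[x0]+[np.array(x0)+d for d in([8,0,0],[0,3,0],[0,0,-3])]
    z=minimize(f,x0,method="Nelder-Mead",options=dict(initial_simplex=X,maxiter=80,xatol=.1,fatol=1e-4))
    A,o=pose(z.x,tp,to); print("th,ox,oz",z.x.round(2),"iou",round(-z.fun,3),"origin",o.round(1),"tp",tp.round(1),"F",s["force"].round(1))
    h=im.copy(); e=cv2.Canny((ren(z.x,C,tp,to)*255).astype(np.uint8),50,150); h[:240][e>0]=(255,0,0)
    save(name,cv2.resize(h[50:260,180:390],(600,600)))
    return z.x
if __name__=="__main__": measure(np.array(eval(sys.argv[2]),float),sys.argv[1])
E
python3 tilt.py t1 '[10,-1,2]'
```

```text
th,ox,oz [6.65 1.51 0.24] iou 0.972 origin [523.6 182.2  81.3] tp [572.3 177.1 115.2] F [ 0.5  1.1 -3.1]
```

View pics/t1.png

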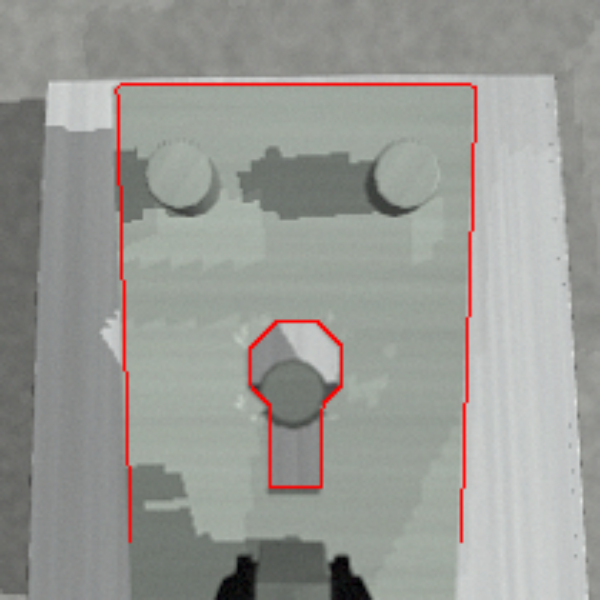

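The plate has begun to pivot (6.7°) on the upper edge. The stud at crop (293,393) is nearly on the keyhole's centre line (296), so I'll continue the pivot.

```bash
python3 -m inch '[[0,-0.01,0.03,0,0],[0,-0.01,0.03,0,0],[0,0,0.02,0,0],[0,0,0,0,0],[0,0,0,0,0]]' 10
python3 tilt.py t2 '[15,0,1]'
```

```text
clock: 11.62
tool_pos: [572.2, 176.4, 112.7]
orientation: [[-0.995, 0.1, -0.0], [0.1, 0.995, -0.0], [0.0, -0.0, -1.0]]
force: [-0.9, 0.4, -2.9]
gripper_width: 0.145
gripper_force: 10.0
th,ox,oz [13.08  2.42  1.19] iou 0.971 origin [526.8 181.1  72.7] tp [572.3 176.4 112.7] F [-1.1  1.1 -3. ]
```

```bash
python3 -m inch '[[-0.06,0,-0.02,0,0],[-0.06,0,-0.02,0,0],[0.025,0,0.03,0,0],[0.025,0,0.03,0,0],[0,0,0,0,0]]' 10
python3 tilt.py t3 '[17,2,1]'
```

```text
clock: 12.13
tool_pos: [574.5, 176.2, 112.1]
orientation: [[-0.995, 0.1, 0.001], [0.1, 0.995, -0.0], [-0.001, 0.0, -1.0]]
force: [0.6, -0.0, -3.6]
gripper_width: 0.149
gripper_force: 10.0
th,ox,oz [18.42  2.4   0.93] iou 0.968 origin [532.8 180.6  68.5] tp [574.5 176.2 112.1] F [ 0.7 -0.5 -2.1]
```

```bash
python3 -m inch '[[0.025,0,0.025,0,0],[0.025,0,0.025,0,0],[0.025,0,0.025,0,0],[0,0,0,0,0],[0,0,0,0,0]]' 10
python3 tilt.py t4 '[22,2,1]'
python3 -m inch '[[0.01,0,0.02,0,0],[0.01,0,0.02,0,0],[0,0,0,0,0],[0,0,0,0,0],[0,0,0,0,0]]' 10
python3 tilt.py t5 '[24,2,1]'
```

```text
clock: 12.65
tool_pos: [571.8, 176.5, 109.8]
orientation: [[-0.995, 0.1, -0.001], [0.1, 0.995, -0.0], [0.001, -0.0, -1.0]]
force: [-0.0, -0.3, -2.3]
gripper_width: 0.149
gripper_force: 10.0
th,ox,oz [22.15  3.59  1.43] iou 0.966 origin [531.8 180.7  63.2] tp [571.9 176.5 109.8] F [-1.  -0.6 -2.2]
clock: 13.17
tool_pos: [571.4, 176.6, 108.7]
orientation: [[-0.995, 0.1, -0.0], [0.1, 0.995, -0.0], [0.0, -0.0, -1.0]]
force: [-0.2, -0.1, -2.2]
gripper_width: 0.148
gripper_force: 10.0
th,ox,oz [23.79  3.77  0.93] iou 0.966 origin [532.5 180.6  61.6] tp [571.4 176.5 108.7] F [-0.5  0.4 -2.7]
```

```bash
python3 -m inch '[[0,0,0.025,0,0],[0,0,0.025,0,0],[0,0,0,0,0],[0,0,0,0,0],[0,0,0,0,0]]' 10
python3 -m inch '[[0,0,0.025,0,0],[0,0,0.025,0,0],[0,0,0,0,0],[0,0,0,0,0],[0,0,0,0,0]]' 10
python3 tilt.py t6 '[25,3,1]'
python3 - <<'E'
from h import *
im=np.load("t6.npy"); save("t6c",np.hstack([cv2.resize(im[60:270,190:370],(360,420)),cv2.resize(im[150:220,250:320],(420,420),interpolation=cv2.INTER_CUBIC)]))
E
```

```text
clock: 13.68
tool_pos: [571.3, 176.5, 107.6]
orientation: [[-0.995, 0.1, -0.001], [0.1, 0.995, -0.0], [0.001, -0.0, -1.0]]
force: [-4.7, -1.0, 2.5]
gripper_width: 0.146
gripper_force: 10.0
clock: 14.1
tool_pos: [571.5, 176.5, 107.5]
orientation: [[-0.995, 0.1, -0.001], [0.1, 0.995, -0.0], [0.001, -0.0, -1.0]]
force: [-7.4, -2.2, 8.1]
gripper_width: 0.153
gripper_force: 10.0
th,ox,oz [24.86  3.58  0.96] iou 0.97 origin [533.6 180.5  59.7] tp [571.5 176.5 107.5] F [-8.  -2.8  9.1]
```

View pics/t6c.png

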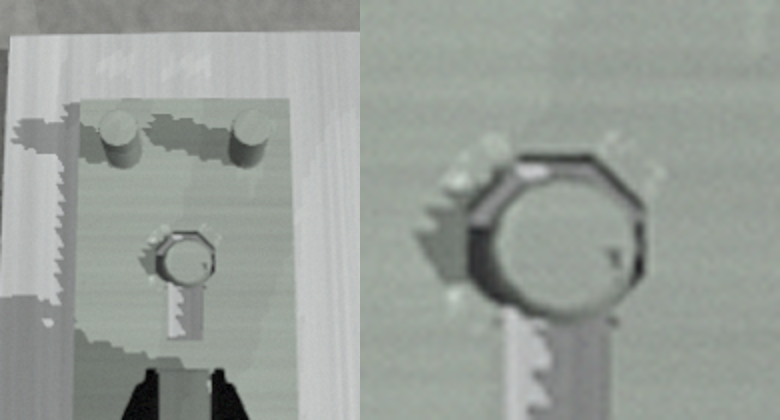

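The plate is flush (24.9°, 11 N) with the stud head through the large end. The head at crop (566,250) sits about 1 mm to the +y side of the keyhole centre (556), so I'll shift +y 1 mm, ease the pressure and slide down.

```bash
python3 -m inch '[[0,0.015,-0.015,-0.05,0],[0,0.02,-0.01,0,0],[0,0,0,0,0],[0.03,0,0.014,0,0],[0.03,0,0.014,0,0]]' 12
python3 -m inch '[[0.04,0,0.0187,0,0],[0.04,0,0.0187,0,0],[0.04,0,0.0187,0,0],[0.04,0,0.0187,0,0],[0,0,0,0,0]]' 12
python3 tilt.py t7 '[25,3,1]'
```

```text
clock: 14.62
tool_pos: [571.3, 177.4, 107.4]
orientation: [[-0.996, 0.094, 0.004], [0.094, 0.996, -0.001], [-0.004, -0.0, -1.0]]
force: [-0.8, -1.7, 4.2]
gripper_width: 0.148
gripper_force: 12.0
clock: 15.03
tool_pos: [566.7, 178.7, 105.2]
orientation: [[-0.996, 0.095, 0.004], [0.095, 0.996, 0.001], [-0.004, 0.002, -1.0]]
force: [0.4, -1.2, 5.0]
gripper_width: 0.147
gripper_force: 12.0
th,ox,oz [25.56  3.75  1.73] iou 0.967 origin [529.4 182.6  56. ] tp [566.7 178.7 105.2] F [0.1 0.5 5.7]
```

```bash
python3 -m inch '[[0.06,0,0.028,0,0],[0.06,0,0.028,0,0],[0.06,0,0.028,0,0],[0.06,0,0.028,0,0],[0,0,0,0,0]]' 12
python3 -m inch '[[0.04,0,0.0187,0,0],[0.04,0,0.0187,0,0],[0.04,0,0.0187,0,0],[0,0,0,0,0],[0,0,0,0,0]]' 12
python3 tilt.py t8 '[25,3,1]'
```

```text
clock: 15.55
tool_pos: [559.3, 179.5, 101.7]
orientation: [[-0.996, 0.095, 0.004], [0.095, 0.996, 0.001], [-0.004, 0.002, -1.0]]
force: [-1.5, 0.0, 5.0]
gripper_width: 0.147
gripper_force: 12.0
clock: 15.97
tool_pos: [555.9, 179.8, 100.1]
orientation: [[-0.995, 0.095, 0.004], [0.095, 0.996, 0.001], [-0.004, 0.002, -1.0]]
force: [0.2, 0.6, 4.9]
gripper_width: 0.144
gripper_force: 12.0
th,ox,oz [25.47  3.65  0.94] iou 0.965 origin [518.6 183.7  51.8] tp [555.9 179.9 100.1] F [-1.7  0.6  4.9]
```

```bash
python3 -m inch '[[0.03,0,0.014,0,0],[0.03,0,0.014,0,0],[0.03,0,0.014,0,0],[0,0,0,0,0],[0,0,0,0,0]]' 12
python3 -m inch '[[0.025,0,0.012,0,0],[0.025,0,0.012,0,0],[0,0,0,0,0],[0,0,0,0,0],[0,0,0,0,0]]' 12
python3 -m inch '[[0.025,0,0.012,0,0],[0.025,0,0.012,0,0],[0,0,0,0,0],[0,0,0,0,0],[0,0,0,0,0]]' 12
python3 tilt.py t9 '[25,3,1]'
```

```text
clock: 16.48
tool_pos: [553.3, 180.1, 98.9]
orientation: [[-0.996, 0.095, 0.004], [0.095, 0.996, 0.001], [-0.004, 0.002, -1.0]]
force: [-0.4, 0.1, 5.9]
gripper_width: 0.144
gripper_force: 12.0
clock: 16.9
tool_pos: [553.0, 180.1, 98.8]
orientation: [[-0.995, 0.095, 0.008], [0.095, 0.996, 0.001], [-0.007, 0.002, -1.0]]
force: [3.0, -0.4, 4.8]
gripper_width: 0.146
gripper_force: 12.0
clock: 17.32
tool_pos: [552.8, 180.2, 98.7]
orientation: [[-0.995, 0.094, 0.011], [0.095, 0.996, 0.001], [-0.011, 0.002, -1.0]]
force: [6.0, -0.3, 5.2]
gripper_width: 0.148
gripper_force: 12.0
th,ox,oz [24.86  3.65 -1.16] iou 0.951 origin [515.3 184.1  52.6] tp [552.8 180.2  98.7] F [ 4.8 -0.5  5.7]
```

The slide ended on the wall: the TCP stopped, 6 N pushes back uphill, and the jig origin is within 0.5 mm of the predicted lock position. Ease, release and lift.

```bash
python3 -m inch '[[-0.04,0,-0.02,0,0],[0,0,0,0,0],[0,0,0,0,40],[0,0,0,0,40],[0,0,0,0,40]]' 12
python3 -m inch '[[0,0,0,0,40],[0,0,-0.3,0,40],[0,0,-0.8,0,40],[0,0,-0.8,0,40],[0,0,-0.8,0,40]]' 12
python3 -m inch '[[0,0,0,0,40],[0,0,0,0,40],[0,0,0,0,40],[0,0,0,0,40],[0,0,0,0,40]]' 12
python3 - <<'E'
from h import *
import tilt
C=cam("wrist"); im=r.camera("wrist"); s=r.sense(); m=r.cut_out("wrist","jig")[0]["mask"][:240].astype(float)
from scipy.optimize import minimize
tp=np.zeros(3)
a=np.radians(-5.4); 
def P(p):
    y=np.radians(p[2]); to=np.column_stack([[-np.cos(y),-np.sin(y),0],[-np.sin(y),np.cos(y),0],[0,0,-1]]); return [p[3],0,0,0],np.array([p[0],p[1],p[4]]),to
f=lambda p:(lambda R:-np.minimum(R,m).sum()/np.maximum(R,m).sum())(tilt.ren(*[P(p)[0],C,P(p)[1],P(p)[2]]))
x0=np.array([550,180,-5.5,25,97.]);z=minimize(f,x0,method="Nelder-Mead",options=dict(initial_simplex=[x0]+[x0+d for d in np.diag([4,4,4,5,5.])],maxiter=250))
A,o=tilt.pose(*P(z.x)); print("yaw,tilt",z.x[2:4],"iou",z.fun,"origin",o,"lock",A@[22,0,0]+o,"tcp",s["tool_pos"],s["force"])
for th in("dish","collar","firebrick"):
    r.camera("top")
    for d in r.cut_out("top",th)[:1]:
        ys,xs=np.nonzero(d["mask"]); print(th,d["p"],xs.mean().round(1),ys.mean().round(1))
E
```

```text
clock: 17.83
tool_pos: [548.8, 179.6, 95.3]
orientation: [[-0.996, 0.095, -0.002], [0.095, 0.996, -0.0], [0.002, -0.001, -1.0]]
force: [-0.6, -0.4, 2.2]
gripper_width: 0.302
gripper_force: 0.9
clock: 18.25
tool_pos: [549.3, 179.6, 178.0]
orientation: [[-0.996, 0.095, -0.001], [0.095, 0.996, -0.0], [0.001, -0.0, -1.0]]
force: [0.5, -0.2, 0.0]
gripper_width: 0.422
gripper_force: 0.0
clock: 18.67
tool_pos: [548.8, 179.5, 175.4]
orientation: [[-0.996, 0.094, -0.003], [0.094, 0.996, -0.001], [0.003, -0.001, -1.0]]
force: [0.1, 0.3, 0.8]
gripper_width: 0.419
gripper_force: 0.0
yaw,tilt [-4.60126565 23.37049168] iou -0.9766729658370525 origin [516.24638102 183.2649256   51.29850862] lock [536.3763933  181.64485572  60.02536254] tcp [548.96505362 179.48137691 175.63740497] [0.03778482 0.20253536 0.27800855]
dish 0.74 267.8 219.5
collar 0.82 270.8 170.6
firebrick 0.66 275.8 117.1
```

```bash
python3 -c "
from cell import r
print(r.sign_off())"
```

```text
the job is handed in; nothing more can be done
None
```

The jig is mounted rib uphill, slid down until the stud met the slot's end wall, and released. My last camera fit put the lock point about 1–2 mm from the stud and the plate within 2° of the face slope; the job is handed in at about 19 s, and no verdict was returned.

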